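# Clamp the watch-case holder down with the bench F-clamp

## Robot

A 7-joint arm with a two-finger parallel gripper is mounted at the origin on a cart in front of the work surface, level with it; the furniture and walls round the work are solid. World frame = base frame: x ahead of the robot, y to its left, z up, the work surface at z = 0. Lengths are in m, angles in rad, forces in N, time in s.
With the tool pointing down it reaches from about 0.425 to 0.925 m from the base axis. Payload 6.8 kg.
Tool frame: the origin (TCP) lies on the centre line of the jaws, within the pads' length; the fingertips stand ahead of it and the grasp point (between the pads) lies 11 mm behind it (r.tcp_to_tips is the z of the fingertips in the tool frame, in m); z points along the fingers, y is the line along which they close (so a half turn about z gives the same grasp; the last joint's range is limited). The gripper opens to 85 mm and grips with 20 to 120 N. Pads are 22 mm wide; open, the fingers measure 114 mm over their backs; the gripper's body (76 mm by 85 mm) begins 54 mm behind the grasp point. The pads swing forward as they close: fully open they stand 13 mm farther back than shut.
Start: joints at [1.019, 0.477, 0.022, 1.555, -0.011, 1.109, -0.083], TCP at [0.29, -0.61, 0.239] pointing down, gripper open.
Joint ranges: [-2.96, 2.96], [-0.34, 2.1], [-1.41, 1.46], [0.24, 2.44], [-1.37, 4.51], [0.17, 1.92], [-2.96, 2.96]. Speed limits (rad/s): [2.39, 2.39, 3.14, 3.14, 3.14, 3.14, 3.14].

## Interface

Orientations are given as a rotation vector (axis times angle).
In Python, from bench import r, optics gives the robot as it stands.
- The arm moves only by the shell command python3 -m creep 'ROWS' [FORCE]. ROWS is a JSON object whose one key "rows" holds a list of rows, each a list of 7 numbers: the shift along the tool's x, y, z in units of 25 mm (1.0 is 25 mm), then the turn, a rotation vector about the tool's x, y, z in units of 8 degrees (1.0 is 8 degrees), then the finger opening in mm, from 0 to 85.4. A call has 1 to 10 rows; each row is the pose to reach, as a shift and turn from the pose commanded when the call began, along the tool's axes at that moment; what a row does not reach only later rows make up. A row lasts 1/8 s, in which the tool goes at most 62.5 mm and 10.7 degrees, less where a joint would pass 70% of its speed; a pose out of reach is approached as far as the arm can. A call with a gripper value outside its range is refused whole. The fingers move at their own pace and stop on an object; FORCE is the grip in N (left out, the last holds). Time passes only in rows, so rows that repeat a pose let the fingers close. It gives the time, the measured TCP pose, the force, the opening and the grip force at its end, in the units of the state.
- r.get_obs(): the state, without advancing time (a new reading comes with each control period).
- optics.grab_frame(name): name is "scene" or "top" or "wrist"; returns a dict with "color" (400x640x3 uint8, blue, green, red), "K" (3x3 intrinsics, pixels), "dist_coeffs" ([k1, k2, p1, p2, k3] as OpenCV has them; the pictures are not rectified), "R" (3x3) and "t" (3): a world point X has camera coordinates R X + t. Camera axes: x right, y down, z forward; pixel columns grow to the right and rows downward; lengths in m; the calibration is good to about 2 mm. A picture is of the moment at which its call begins. There is no depth.
- r.hand_in(): hands the job in; it is judged then, once.
The state is a dict: "clock": time; "joints": joint angles; "qvel": joint speeds; "tau": joint torques, N m; "tcp_pos": TCP position; "orientation": TCP orientation; "contact_force": force on the tool from outside, world axes, zero at the start; "moment": the same for the moment, N m; "grip_width": finger opening in m; "gripper_force": force on a finger pad.
Only numpy, scipy, OpenCV 4.12 (cv2) and the standard library are available. Lean on these libraries where they do the work, as an engineer would, in place of code of your own. Each camera call takes 0.05 s, during which the arm holds its last target. There are 200 camera calls.

## Task

Clamp the case holder where it stands: slide the F-clamp's jaw gently down its bar until the foot just bears on the holder, then screw the handle tight so that the jaw tilts, binds on the bar and presses the holder down with about 27 N, without crushing it. Do not shift the holder or disturb the things beside the clamp, and let go of the clamp at the end.

Things in the scene. Friction and masses are not known exactly. Their poses are not given: they have to be found in the camera images.
- clamp: Steel bench F-clamp, fixed on a grey board (200 x 300 mm, top 8 mm above the worktop). Origin: on the board, centre under its base plate, 150 x 72 x 12 mm. A bright upright bar, 20 x 10 mm in section, stands at x = +50 mm of this frame and ends 132 mm above the board; the jaw's arm reaches from it towards -x; the screw's upright axis is at x = -30 mm, y = 0.
- jaw (a joint): Height of the grey jaw on the bar, m, up positive, -0.044 to 0.007; at 0 the jaw's middle is 100 mm above the board. It slides with about 5 N of friction, weighs 0.38 kg with its screw, and stays where it is left. It slides freely while level; pushed up at its screw end it tilts and jams on the bar.
- jaw_tilt (a joint): Tilt of the jaw on the bar, rad, 0 level, positive when its screw end is up, at most 0.16. When the foot presses on the work the jaw tilts through its free play, which differs with wear, and binds; clamped at 27 N it stands at about 0.03 to 0.14.
- jaw_arm (a point): Place to grip the jaw: middle of the top face of its level arm, 33 mm from the bar's axis, 47 mm from the screw's. The arm is 14 mm wide (its y), 22 mm high, long along x. Sleeve round the bar 38 x 22 mm, 50 mm high; round boss at the screw 28 mm across, 28 mm high; both centred at the arm's mid height.
- handle (a joint): Angle of the screw handle, rad, 0 to 5 (0 = screw fully up); grows clockwise seen from above, which tightens. Each rad lowers screw, handle and foot by 3 mm on the jaw. Turning it takes 0.12 N m of friction plus 0.003 N m per newton on the foot (27 N: 0.20 N m); held still, less may be felt. It does not unwind below 35 N on the foot.
- handle_grip (a point): Centre of the black wing handle on top of the screw: 44 mm long (its x axis), 12 mm thick (y), 18 mm high, 50 mm above the arm's mid height with the screw fully up. Beneath it a hub of 18 mm diameter (down to 14 mm under this point), then the bare screw; the boss's top is 36 mm under this point with the screw fully up.
- foot: Round steel foot, 18 mm across, under the screw; origin: centre of its lower face, 82 mm under handle_grip when unloaded. It is sprung on the screw, 12 N per mm (7 mm travel), so that the distance to handle_grip shortens by 2.2 mm at 27 N. After contact, tightening first tilts the jaw at little force, by an amount that varies; once it binds, each rad adds about 15 to 25 N.
- case_holder: Loose turned grey steel case holder, about 39 mm across and 22 mm high, with a small screw at one side; origin: centre of its underside. It stands on the base plate (whose top is 12 mm above the board), under the foot. Over 55 N on the foot would crush it.
- loupe: Bystander: black eye loupe, 37 mm across, 30 mm high, standing on the board beside the clamp. Origin: centre of its underside.
- oil_bottle: Bystander: small brown bottle, 22 mm across, 52 mm high, standing on the board beside the clamp. Origin: centre of its underside.
- spring_bar_tool: Bystander: thin metal hand tool, 92 x 8 mm, lying on the board beside the clamp. Origin: centre of its underside.

How it is judged:
On the way, in this order (a step that is already met when the one before it is completed fails the run):
1. the jaw has been slid down until the foot bears lightly on the case holder (contact force between foot and case_holder above 0.5 N and value of joint jaw below -0.024 m), for 0.2 s.
2. the handle has been screwed tight: jaw tilted and bound, foot pressing with 20 to 34 N (contact force between foot and case_holder between 20 and 34 N and value of joint jaw_tilt above 0.012 rad and value of joint handle above 1 rad), for 0.2 s.
At the end, for the whole second after the job is handed in: The case holder stands upright (within 0.08 rad) on the clamp's base within 8 mm of where it was; the foot presses on it with 20 to 34 N by the screw (handle past 1.0 rad), the jaw tilted up more than 0.012 rad and bound on the bar; the clamp is let go (all of step 2 and distance of case_holder from where it was at the start of the episode below 0.008 m and angle between case_holder's own z axis and vertical below 0.08 rad and linear speed of case_holder below 0.02 m/s); the robot touches nothing.
It fails at once if the foot presses on the case holder with more than 55 N (contact force between foot and case_holder above 55 N).
It fails at once if the case holder is shifted by more than 12 mm (distance of case_holder from where it was at the start of the episode above 0.012 m).
It fails at once if a bystander is moved by more than 25 mm (distance of any of loupe, oil_bottle, spring_bar_tool from where it was at the start of the episode above 0.025 m).
It also fails if it takes over 67 s, if anything falls off the work surface, if the arm or the gripper's body presses on something with over 40 N, if the wrist force passes 120 N, or if a joint passes its speed limit or range.

## Working session

There is one attempt and no reset: what is moved stays moved. The work goes in short steps, Python scripts to look and compute and a shell command to move; the robot and the scene stay as the last step left them, time stands still between calls to the robot, and variables do not carry over. Pictures are saved under pics/ and viewed, at most 10 in all, crops included, and the job is handed in when it is done.

```bash
ls; mkdir -p pics; python3 - <<'E'
from bench import r, optics
import cv2
o=r.get_obs();print(o, r.tcp_to_tips)
for n in("scene","top"):
    f=optics.grab_frame(n);cv2.imwrite(f"pics/{n}0.png",f["color"]);print(n,f["K"],f["dist_coeffs"],f["R"],f["t"])
E
```

```text
pics
{'clock': 0.0, 'joints': array([ 1.01889475,  0.47778486,  0.02233434,  1.55645482, -0.01150234,
        1.10928578, -0.08313326]), 'qvel': array([-2.75041422e-04, -1.01674490e-03,  2.57053258e-04,  4.34390326e-06,
        2.53115137e-04,  3.01847307e-04, -1.83748360e-04]), 'tau': array([ 1.23632843e-03, -5.96445072e+01,  1.60808645e+00, -2.81194943e+01,
        1.23282822e-02,  9.14891105e-03, -2.35823717e-05]), 'tcp_pos': array([ 0.28957308, -0.60909475,  0.23833439]), 'orientation': array([-3.06288103e+00, -6.91022536e-01,  8.19823922e-04]), 'contact_force': array([-0.61552359, -0.07332638,  0.78310923]), 'moment': array([ 0.03722746, -0.0020378 , -0.00781796]), 'gripper_force': 0.0, 'grip_width': 0.08521148578644516} 0.008
scene [[462.1172381    0.         314.10804013]
 [  0.         462.1172381  206.0243044 ]
 [  0.           0.           1.        ]] [-0.09412118  0.          0.          0.          0.        ] [[-0.5511629  -0.83435265 -0.00866728]
 [-0.36716243  0.25184448 -0.89541393]
 [ 0.74927379 -0.49033664 -0.44515028]] [0.2352455  0.36384031 0.41897025]
top [[461.54040643   0.         326.7816093 ]
 [  0.         461.54040643 200.40530815]
 [  0.           0.           1.        ]] [0.02080863 0.         0.         0.         0.        ] [[-2.95940355e-02 -9.99562000e-01 -4.43674224e-05]
 [-9.96829480e-01  2.95164135e-02 -7.38902450e-02]
 [ 7.38591906e-02 -2.14248378e-03 -9.97266379e-01]] [-0.08324762  0.63270929  0.92467885]
```

View pics/scene0.png

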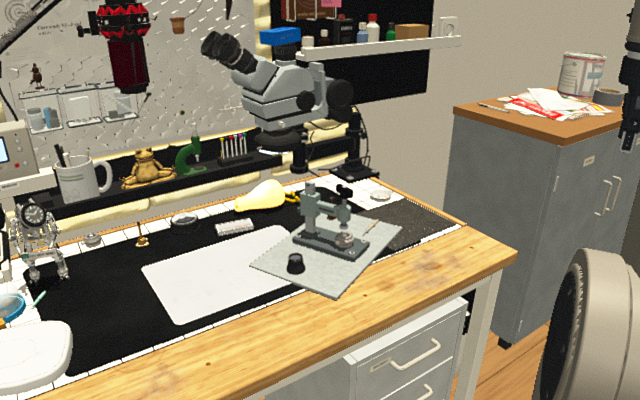

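View pics/top0.png

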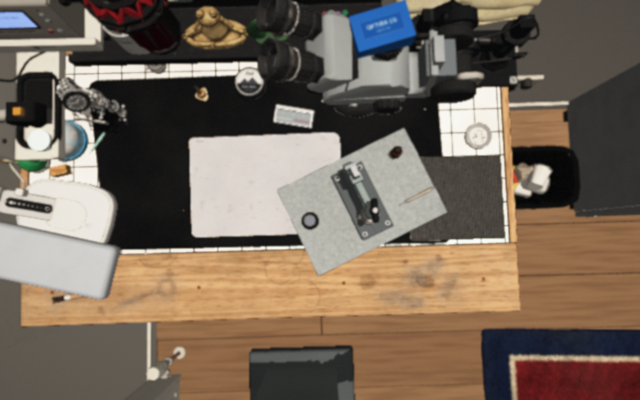

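The scene image shows the clamp at about (330,230) with the loupe at (296,263). In the top image the clamp is at about (363,198), the loupe at (310,220), the bottle at (397,152) and the tool at (418,196). Next I'll enlarge the clamp in both.

```bash
cat > h.py <<'E'
import numpy as np, cv2
from bench import r, optics
def ray(f,uv,z):
    p=cv2.undistortPoints(np.array([[uv]],float),f["K"],f["dist_coeffs"])[0,0]
    d=f["R"].T@np.array([p[0],p[1],1]);c=-f["R"].T@f["t"]
    return c+d*(z-c[2])/d[2]
def proj(f,X):
    return cv2.projectPoints(np.array(X,float).reshape(-1,3),cv2.Rodrigues(f["R"])[0],f["t"],f["K"],f["dist_coeffs"])[0][:,0]
E
python3 - <<'E'
import cv2,numpy as np
t=cv2.imread('pics/top0.png')[120:280,270:450];s=cv2.imread('pics/scene0.png')[170:300,240:410]
t=cv2.resize(t,None,fx=4,fy=4,interpolation=cv2.INTER_CUBIC)[:600]
cv2.imwrite('pics/topc.png',t[:600]);cv2.imwrite('pics/scc.png',cv2.resize(s,None,fx=4.5,fy=4.5,interpolation=cv2.INTER_CUBIC))
E
```

```text
(no output)
```

View pics/topc.png

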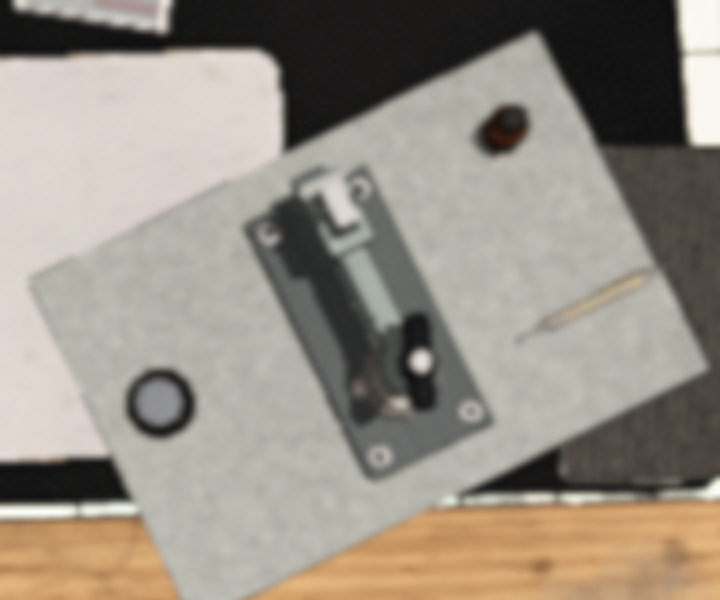

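View pics/scc.png

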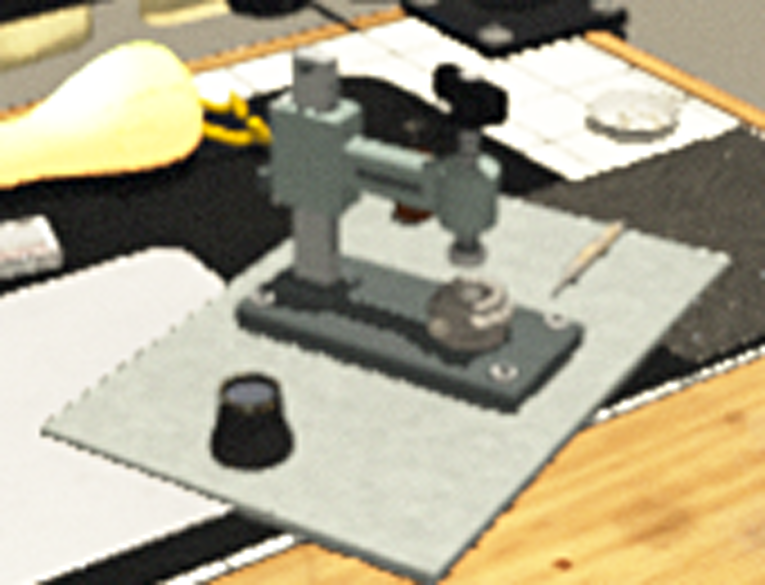

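The crops show these points:
- **Base plate corners (top crop):** (245,230), (365,165), (493,425) and (373,480).
- **Bar top:** about (338,200).
- **Wing handle:** from (416,315) to (424,408), with its centre near (420,360).

In the scene crop the jaw is up, with a gap of about 20 px between the foot (467,255) and the holder.

```bash
cat > m.py <<'E'
from h import *
from scipy.optimize import least_squares
ft=optics.grab_frame("top");fs=optics.grab_frame("scene")
T=lambda u,v:np.array([270+(u+.5)/4-.5,120+(v+.5)/4-.5])
S=lambda u,v:np.array([240+(u+.5)/4.5-.5,170+(v+.5)/4.5-.5])
c=[ray(ft,T(*p),.02) for p in[(245,230),(365,165),(493,425),(373,480)]]
print("plate",[np.round(x,4) for x in c],"sizes",[np.linalg.norm(c[i]-c[(i+1)%4]).round(4) for i in range(4)])
# clamp frame points: bar at +x
P=[(75,-36,12),(75,36,12),(-75,36,12),(-75,-36,12)]
m=np.mean(c,0)
def W(p,X): 
    X=np.array(X,float)/1000; a=p[2]; return np.c_[p[0]+np.cos(a)*X[:,0]-np.sin(a)*X[:,1],p[1]+np.sin(a)*X[:,0]+np.cos(a)*X[:,1],.008+X[:,2]]
topP=[(75,36,12),(75,-36,12),(-75,-36,12),(-75,36,12)]
topU=np.array([T(*p) for p in[(245,230),(365,165),(493,425),(373,480)]])
scP=[(75,36,12),(-75,36,12),(-75,-36,12)]
scU=np.array([S(240,310),S(515,402),S(582,325)])
res=lambda p:np.r_[(proj(ft,W(p,topP))-topU).ravel(),(proj(fs,W(p,scP))-scU).ravel()]
ang=np.arctan2(*( (c[1]+c[0]-c[2]-c[3])[[1,0]]))
s=least_squares(res,[m[0],m[1],ang]);p=s.x
print("clamp",p,"res",s.fun.round(1))
for z in(.150,.158,.165):
    print(z,[ray(ft,T(*q),z).round(4) for q in[(420,360),(416,315),(424,408)]])
print("screw axis",W(p,[(-30,0,150)]),"bar top",W(p,[(50,0,132)]),"meas",ray(ft,T(338,200),.14))
# jaw height from scene: handle centre column
for j in(-10,0,7): print(j,"scene handle crop",(proj(fs,W(p,[(-30,0,150+j),(-30,0,68+j)]))-[240,170])*4.5, "top",(proj(ft,W(p,[(-30,0,150+j)]))-[270,120])*4)
for n,q,z in(("loupe",(160,400),.038),("bottle",(505,127),.055),("tool",(585,305),.009)): print(n,ray(ft,T(*q),z).round(3))
print("holder scene crop", (proj(fs,W(p,[(-30,0,34),(-30,0,12)]))-[240,170])*4.5)
E
python3 m.py
```

```text
plate [array([ 0.6783, -0.1118,  0.02  ]), array([ 0.7103, -0.1751,  0.02  ]), array([ 0.5738, -0.236 ,  0.02  ]), array([ 0.5475, -0.1735,  0.02  ])] sizes [np.float64(0.0709), np.float64(0.1495), np.float64(0.0678), np.float64(0.1445)]
clamp [ 0.6276215  -0.17402468  0.42791481] res [-0.9 -1.3  0.3 -0.2  0.9 -0.3 -0.5  1.5 -1.7 -0.2  0.3 -0.5  1.6  0.4]
0.15 [array([ 0.6017, -0.1861,  0.15  ]), array([ 0.6217, -0.1851,  0.15  ]), array([ 0.5803, -0.1871,  0.15  ])]
0.158 [array([ 0.6013, -0.1853,  0.158 ]), array([ 0.6211, -0.1843,  0.158 ]), array([ 0.5801, -0.1862,  0.158 ])]
0.165 [array([ 0.6009, -0.1845,  0.165 ]), array([ 0.6206, -0.1835,  0.165 ]), array([ 0.58  , -0.1855,  0.165 ])]
screw axis [[ 0.60032651 -0.18647391  0.158     ]] bar top [[ 0.67311315 -0.15327595  0.14      ]] meas [ 0.67569393 -0.1527951   0.14      ]
-10 scene handle crop [[469.83142373  78.30668391]
 [466.07468894 245.53593266]] top [[418.95298315 361.72104738]]
0 scene handle crop [[470.29862905  56.98410257]
 [466.52541453 225.85133466]] top [[421.30931342 360.53315054]]
7 scene handle crop [[470.62677159  41.93468813]
 [466.84218365 211.9572311 ]] top [[422.9935123  359.68410244]]
loupe [ 0.591 -0.066  0.038]
bottle [ 0.722 -0.243  0.055]
tool [ 0.635 -0.288  0.009]
holder scene crop [[465.00172171 292.00133574]
 [464.02923663 333.64740864]]
```

```bash
cat >> h.py <<'E'
from scipy.spatial.transform import Rotation as Ro
def go(x,yaw,o=None):
    "row values to bring TCP to x, tool x at world yaw, z down"
    o=o or r.get_obs();R=Ro.from_rotvec(o["orientation"])
    T=Ro.from_matrix(np.array([[np.cos(yaw),np.sin(yaw),0],[np.sin(yaw),-np.cos(yaw),0],[0,0,-1]]))
    return (R.inv().apply(np.array(x)-o["tcp_pos"])/.025).round(2),((R.inv()*T).as_rotvec(degrees=True)/8).round(2)
E
cat >> m.py <<'E'
print('--')
for j in(-22,-18,-14): print(j,"sleeve top corners/boss top,bottom",((proj(fs,W(p,[(69,11,125+j),(31,11,125+j),(31,11,75+j),(-30,0,114+j),(-30,0,86+j)]))-[240,170])*4.5).round(0).tolist())
print("bar top/bottom",((proj(fs,W(p,[(60,5,132),(40,5,132),(60,5,12)]))-[240,170])*4.5).round(0).tolist())
print(go(W(p,[(17,0,0)])[0]+[0,0,.212],p[2]))
E
python3 m.py|sed -n '/--/,$p'
```

```text
--
-22 sleeve top corners/boss top,bottom [[266.0, 115.0], [337.0, 134.0], [338.0, 232.0], [468.0, 178.0], [466.0, 234.0]]
-18 sleeve top corners/boss top,bottom [[266.0, 107.0], [337.0, 126.0], [338.0, 224.0], [468.0, 170.0], [467.0, 226.0]]
-14 sleeve top corners/boss top,bottom [[266.0, 99.0], [337.0, 118.0], [337.0, 217.0], [468.0, 162.0], [467.0, 218.0]]
bar top/bottom [[289.0, 56.0], [326.0, 66.0], [293.0, 288.0]]
(array([20.36, -9.92,  0.76]), array([-0.  ,  0.  ,  0.11]))
```

```bash
python3 -m creep '{"rows":[[2,-1,0,0,0,0,50],[4,-2,0.2,0,0,0,50],[6.4,-3.1,0.3,0,0,0.1,50],[8.8,-4.3,0.4,0,0,0.1,50],[11.2,-5.5,0.5,0,0,0.1,50],[13.6,-6.6,0.6,0,0,0.1,50],[16,-7.8,0.7,0,0,0.1,50],[18.4,-9,0.76,0,0,0.1,50],[20,-9.8,0.76,0,0,0.1,50],[20.36,-9.92,0.76,0,0,0.1,50]]}'; python3 -m creep '{"rows":[[0,0,0,0,0,0,40],[0,0,0,0,0,0,40]]}' 
python3 - <<'E'
from h import *
f=optics.grab_frame("wrist");cv2.imwrite("pics/w1.png",f["color"]);np.savez("w1.npz",**f)
o=r.get_obs();print(o["tcp_pos"],o["joints"],o["contact_force"],o["moment"])
E
```

```text
clock: 1.55
tcp_pos: [0.6455, -0.1609, 0.2201]
orientation: [-3.064, -0.681, -0.002]
contact_force: [0.1, 0.2, -0.5]
grip_width: 0.0499
gripper_force: 0.0
clock: 1.8
tcp_pos: [0.6419, -0.1697, 0.2202]
orientation: [3.069, 0.665, -0.002]
contact_force: [0.6, -0.5, 0.8]
grip_width: 0.04
gripper_force: 0.0
[ 0.64179536 -0.16991983  0.22026947] [ 0.25892784  0.48022455 -0.13273077  1.59484903  0.07131334  1.07181576
 -1.03768308] [-1.06050407 -1.03773992 -0.09850212] [ 0.00185673  0.0038983  -0.00321853]
```

View pics/w1.png

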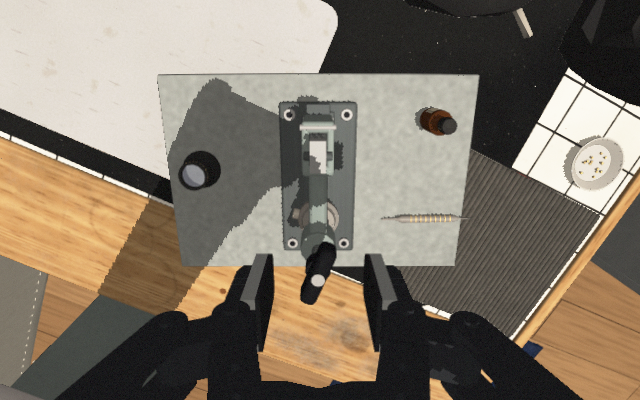

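The wrist image shows:
- **Plate corners:** (280,102), (356,102), (354,249) and (283,249).
- **Bar top:** spans (309..327, 141..168).
- **Handle:** its screw top at (318,280), with wing ends at (327,247) and (309,300).
- **Jaw arm:** lies along column 318.

```bash
cat >> m.py <<'E'
print('==')
fw=dict(np.load('w1.npz'))
wU=np.array([(280,102),(356,102),(354,249),(283,249)],float)
wP=[(75,36,12),(75,-36,12),(-75,-36,12),(-75,36,12)]
for z in(.02,): 
    c=[ray(fw,u,z) for u in wU]; print([np.linalg.norm(c[i]-c[(i+1)%4]).round(4) for i in range(4)])
rw=lambda p:(proj(fw,W(p,wP))-wU).ravel()
s=least_squares(rw,p);print("wrist only",s.x.round(4),s.fun.round(1))
s=least_squares(lambda p:np.r_[res(p),1.5*rw(p)],p);p2=s.x;print("all",p2.round(4),s.fun.round(1))
print("bar corners pred",proj(fw,W(s.x,[(60,5,132),(60,-5,132),(40,-5,132),(40,5,132)])).round(0).tolist())
for j in(-24,-19,-14): print(j,"handle top",proj(fw,W(p2,[(-30,0,159+j)])).round(1), "sleeve",proj(fw,W(p2,[(69,11,125+j),(69,-11,125+j)])).round(0).tolist())
z=.159-.019+.008
a,b=ray(fw,(327,247),z),ray(fw,(309,300),z);print("handle ends",a.round(4),b.round(4),np.linalg.norm(a-b),"yaw",np.arctan2(*(a-b)[[1,0]]))
E
python3 m.py|sed -n '/==/,$p'
```

```text
==
[np.float64(0.069), np.float64(0.1479), np.float64(0.0737), np.float64(0.1479)]
wrist only [ 0.6305 -0.1768  0.4302] [-1.7 -0.8  1.7 -1.  -0.9  1.1  0.8  1.3]
all [ 0.6302 -0.1765  0.4292] [ 0.3 -2.5  1.4 -1.5  2.1 -1.6  0.7  0.2 -1.4 -1.   0.6 -1.5  1.7 -0.5
 -3.  -1.   2.1 -1.2 -2.   1.8  0.5  2.1]
bar corners pred [[309.0, 140.0], [326.0, 140.0], [326.0, 172.0], [310.0, 172.0]]
-24 handle top [[318. 274.]] sleeve [[301.0, 119.0], [334.0, 119.0]]
-19 handle top [[318.  277.9]] sleeve [[301.0, 120.0], [334.0, 120.0]]
-14 handle top [[318.1 282. ]] sleeve [[301.0, 121.0], [335.0, 121.0]]
handle ends [ 0.626  -0.1848  0.148 ] [ 0.5847 -0.1905  0.148 ] 0.04163827754880302 yaw 0.1382116086231778
```

```bash
cat > t.py <<'E'
from h import *
C=np.array([.6302,-.1765]);A=.4292
def at(x,y,z): return np.r_[C+[np.cos(A)*x-np.sin(A)*y,np.sin(A)*x+np.cos(A)*y],z]
E
python3 -c "
from t import *
print(go(at(17,0,99)*0+at(.017,0,.099),A))"
```

```text
(array([0.13, 0.06, 4.86]), array([ 0.01,  0.  , -0.02]))
```

```bash
python3 -m creep '{"rows":[[0.13,0.06,1.5,0,0,0,36],[0.13,0.06,3,0,0,0,36],[0.13,0.06,4,0,0,0,36],[0.13,0.06,4.6,0,0,0,36],[0.13,0.06,4.86,0,0,0,36],[0.13,0.06,4.86,0,0,0,36]]}' 25; python3 -m creep '{"rows":[[0,0,0,0,0,0,20],[0,0,0,0,0,0,10],[0,0,0,0,0,0,6],[0,0,0,0,0,0,6],[0,0,0,0,0,0,6]]}' 25
python3 - <<'E'
from h import *
f=optics.grab_frame("scene");cv2.imwrite("pics/s2.png",cv2.resize(f["color"][160:300,230:420],None,fx=4,fy=4,interpolation=cv2.INTER_CUBIC))
o=r.get_obs();print(o["tcp_pos"],o["contact_force"],o["moment"])
E
```

```text
clock: 2.7
tcp_pos: [0.6468, -0.1674, 0.0992]
orientation: [3.069, 0.669, 0.001]
contact_force: [0.5, -0.2, 0.1]
grip_width: 0.0363
gripper_force: 0.0
clock: 3.32
tcp_pos: [0.6467, -0.1672, 0.0989]
orientation: [3.069, 0.67, 0.0]
contact_force: [0.5, 0.3, 1.2]
grip_width: 0.0131
gripper_force: 28.4
[ 0.64671943 -0.16713786  0.09887842] [-0.14464306  1.44735917  0.89280951] [ 0.08923278  0.03762782 -0.04126173]
```

View pics/s2.png

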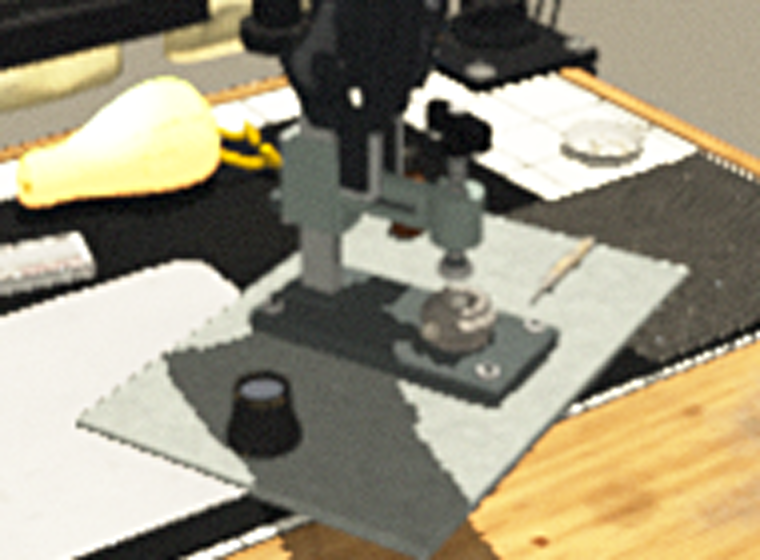

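The fingers hold the arm at 13 mm opening. The foot is at about (457,275) and the holder top at about (457,298), so the gap is roughly 13 mm. I'll slide the jaw down now.

```bash
python3 -m creep '{"rows":[[0,0,0.06,0,0,0,6],[0,0,0.12,0,0,0,6],[0,0,0.18,0,0,0,6],[0,0,0.24,0,0,0,6],[0,0,0.3,0,0,0,6],[0,0,0.36,0,0,0,6]]}'; for i in 1 2; do python3 -m creep '{"rows":[[0,0,0.02,0,0,0,6],[0,0,0.04,0,0,0,6]]}'; done
```

```text
clock: 4.12
tcp_pos: [0.6467, -0.1672, 0.0897]
orientation: [3.069, 0.67, 0.0]
contact_force: [0.3, 0.4, 1.0]
grip_width: 0.0131
gripper_force: 28.4
clock: 4.38
tcp_pos: [0.6467, -0.1672, 0.0888]
orientation: [3.069, 0.67, 0.0]
contact_force: [-0.2, 0.3, -0.1]
grip_width: 0.0132
gripper_force: 28.4
clock: 4.62
tcp_pos: [0.6467, -0.1672, 0.0879]
orientation: [3.069, 0.67, 0.0]
contact_force: [0.4, -0.0, 1.2]
grip_width: 0.0134
gripper_force: 28.4
```

```bash
for i in 1 2 3; do python3 -m creep '{"rows":[[0,0,0.02,0,0,0,6],[0,0,0.04,0,0,0,6]]}' | egrep 'tcp|contact|grip'; python3 -c "
from h import *;o=r.get_obs();print(o['moment'])"; done
```

```text
tcp_pos: [0.6467, -0.1672, 0.0868]
contact_force: [0.2, 0.2, 1.2]
grip_width: 0.013
gripper_force: 28.4
[-0.115121   -0.05772546 -0.02309085]
tcp_pos: [0.6467, -0.1672, 0.0858]
contact_force: [1.2, -0.7, 0.2]
grip_width: 0.0132
gripper_force: 28.4
[-0.08817168 -0.04198552 -0.08020393]
tcp_pos: [0.6467, -0.1672, 0.0849]
contact_force: [-0.9, 0.0, 2.0]
grip_width: 0.0129
gripper_force: 28.5
[-0.10738104 -0.00268339 -0.01485027]
```

```bash
for i in 1 2; do python3 -m creep '{"rows":[[0,0,0.02,0,0,0,6],[0,0,0.04,0,0,0,6]]}' | egrep 'tcp|contact'; python3 -c "
from h import *;o=r.get_obs();print(o['moment'])"; done
python3 - <<'E'
from h import *
f=optics.grab_frame("scene");cv2.imwrite("pics/s3.png",cv2.resize(f["color"][180:270,280:390],None,fx=6,fy=6,interpolation=cv2.INTER_CUBIC))
E
```

```text
tcp_pos: [0.6469, -0.1671, 0.0843]
contact_force: [-2.0, 0.3, 5.8]
[-0.08509175  0.27294593 -0.06271885]
tcp_pos: [0.6471, -0.167, 0.0837]
contact_force: [-2.1, 0.3, 8.6]
[ 0.0459333   0.43483221 -0.08524594]
```

View pics/s3.png

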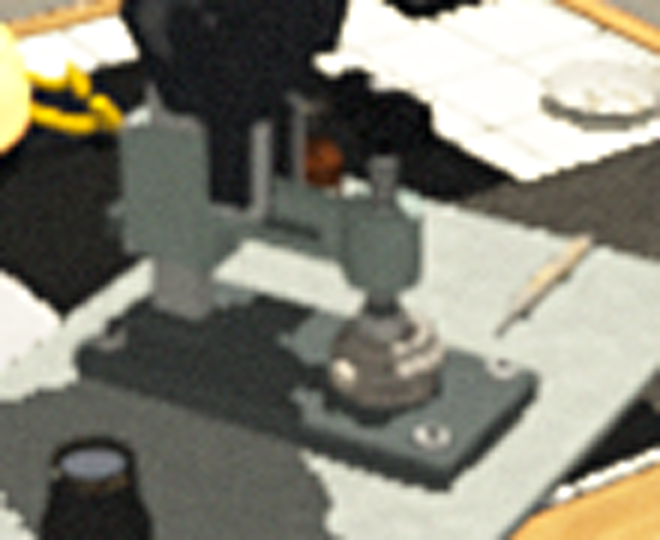

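The foot (388,322) now bears on the holder, and the wrist force jumped to about 8 N at around 14 mm of travel. I'll hold briefly, then let go of the arm.

```bash
python3 -m creep '{"rows":[[0,0,0,0,0,0,6],[0,0,0,0,0,0,6],[0,0,0,0,0,0,12],[0,0,0,0,0,0,24],[0,0,0,0,0,0,36],[0,0,0,0,0,0,36],[0,0,0,0,0,0,36]]}'|grep -E 'clock|tcp|force';
python3 -m creep '{"rows":[[0,0,-1,0,0,0,36],[0,0,-2.5,0,0,0,36],[0,0,-4,0,0,0,36],[0,0,-5,0,0,0,36],[-0.3,0,-5.4,0,0,0,36],[-0.8,0,-5.4,0,0,0,36],[-0.8,0,-5.4,0,0,0,36]]}'
python3 - <<'E'
from h import *
f=optics.grab_frame("wrist");cv2.imwrite("pics/w4.png",f["color"]);np.savez("w4.npz",**f)
f=optics.grab_frame("scene");cv2.imwrite("pics/s4.png",f["color"])
a=cv2.imread("pics/w4.png")[120:340,200:440];b=f["color"][185:265,270:390]
cv2.imwrite("pics/c4.png",np.vstack([cv2.resize(a,(600,300*11//12//1+0)),cv2.resize(b,(600,320),interpolation=cv2.INTER_CUBIC)])[:600])
print(r.get_obs())
E
```

```text
clock: 6.8
tcp_pos: [0.6465, -0.1671, 0.0826]
contact_force: [0.0, 0.4, -0.0]
gripper_force: 0.0
clock: 7.68
tcp_pos: [0.6264, -0.1767, 0.2164]
orientation: [-3.07, -0.667, 0.005]
contact_force: [0.1, -1.1, 0.4]
grip_width: 0.0363
gripper_force: 0.0
{'clock': 7.775, 'joints': array([ 0.27513589,  0.46478633, -0.13503146,  1.62853198,  0.06928295,
        1.05488532, -1.02155849]), 'qvel': array([-0.00641689,  0.00414167, -0.00616104, -0.01456485, -0.00071688,
        0.00128163,  0.00060573]), 'tau': array([ 4.64717606e-01, -5.85344982e+01, -3.52277504e-01, -2.70969236e+01,
        5.00562682e-02,  3.27912695e-02,  7.75289111e-03]), 'tcp_pos': array([ 0.62759478, -0.17559485,  0.2165961 ]), 'orientation': array([-3.06870672e+00, -6.68992695e-01,  2.74475310e-03]), 'contact_force': array([-0.41167719, -0.20686368,  0.36294326]), 'moment': array([ 0.00959346, -0.02173268, -0.02190804]), 'gripper_force': 0.0, 'grip_width': 0.03580343127762094}
```

View pics/w4.png

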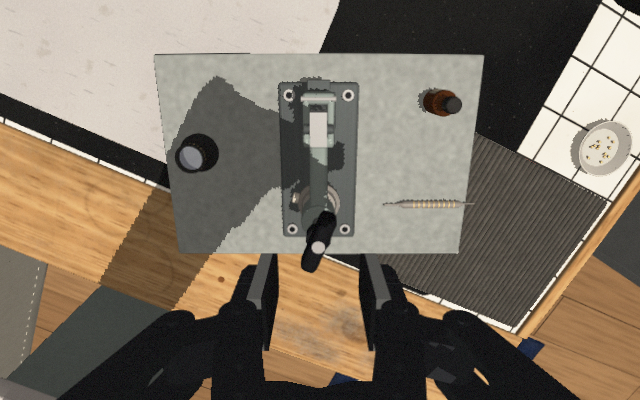

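The handle hasn't turned. Its screw top is at (319,245) and the wing runs from (327,213) to (308,270).

```bash
python3 - <<'E'
from t import *
f=dict(np.load('w4.npz'))
print("pred screw",at(-.03,0,.133),proj(f,at(-.03,0,.133)))
print("meas",ray(f,(319,246),.133))
a,b=ray(f,(327,213),.133),ray(f,(308,270),.133);print(a,b,np.linalg.norm(a-b),np.arctan2(*(a-b)[[1,0]]))
# segment dark handle
g=cv2.cvtColor(f["color"],cv2.COLOR_BGR2GRAY);m=((g<45)*255).astype('uint8');m[:, :295]=0;m[:,345:]=0;m[:205]=0;m[285:]=0
cs=max(cv2.findContours(m,0,2)[0],key=cv2.contourArea);print(cv2.minAreaRect(cs))
bx=cv2.boxPoints(cv2.minAreaRect(cs));print([ray(f,q,.13).round(4) for q in bx])
print(go(at(-.03,0,.175),.14))
E
```

```text
pred screw [ 0.60292103 -0.1889843   0.133     ] [[318.40402725 247.01062487]]
meas [ 0.6037764  -0.18903522  0.133     ]
[ 0.62764856 -0.18384625  0.133     ] [ 0.58386392 -0.18978397  0.133     ] 0.04418541239079035 0.13478976012526125
((316.27398681640625, 240.6027374267578), (24.812725067138672, 63.43630599975586), 20.556045532226562)
[array([ 0.581 , -0.1799,  0.13  ]), array([ 0.6277, -0.1758,  0.13  ]), array([ 0.6285, -0.1923,  0.13  ]), array([ 0.5814, -0.1976,  0.13  ])]
(array([-1.12,  0.08,  1.67]), array([-0.01,  0.01,  2.07]))
```

```bash
python3 -m creep '{"rows":[[-0.6,0.06,0.5,0,0,1,34],[-1.1,0.08,1.2,0,0,2.1,34],[-1.1,0.08,1.7,0,0,2.1,34],[-1.1,0.08,1.7,0,0,2.1,34]]}'; python3 -c "
from t import *
o=r.get_obs();print(go([.6033,-.189,.127],.13),o['tcp_pos'],o['moment'],o['tau'][6],o['contact_force'])"
```

```text
clock: 8.28
tcp_pos: [0.6041, -0.1879, 0.1739]
orientation: [-3.133, -0.22, 0.003]
contact_force: [0.6, -0.0, 0.5]
grip_width: 0.0336
gripper_force: 0.0
(array([-0.04,  0.04,  1.88]), array([-0.01,  0.01,  0.07])) [ 0.60411718 -0.1878711   0.17393464] [-0.0733811  -0.00591088  0.01316437] -0.024502536398358643 [ 0.57242451 -0.02025789  0.46044791]
```

```bash
python3 -m creep '{"rows":[[-0.03,0.04,0.8,0,0,0,34],[-0.03,0.04,1.5,0,0,0,34],[-0.03,0.04,1.88,0,0,0,34],[-0.03,0.04,1.88,0,0,0,20],[-0.03,0.04,1.88,0,0,0,9],[-0.03,0.04,1.88,0,0,0,6],[-0.03,0.04,1.88,0,0,0,6]]}' 20; python3 -c "
from t import *
o=r.get_obs();print(o['tcp_pos'],o['moment'],o['tau'][6],o['joints'][6],o['contact_force'])"
```

```text
clock: 9.15
tcp_pos: [0.6031, -0.1882, 0.1282]
orientation: [-3.132, -0.216, 0.002]
contact_force: [-1.9, 5.3, -2.6]
grip_width: 0.0154
gripper_force: 19.6
[ 0.60313093 -0.18823444  0.12816809] [ 1.07463292  0.53711556 -0.00767132] -0.011621648445725441 -1.2671134693493757 [-1.89812235  5.31310066 -2.57396302]
```

```bash
python3 -m creep '{"rows":[[0,0,0,0,0,0,4],[0,0,0,0,0,0,4],[0,0,0,0,0,0,4]]}'; python3 -c "
from t import *
o=r.get_obs();print(o['moment'],o['joints'].round(3),o['contact_force'])
f=optics.grab_frame('wrist');cv2.imwrite('pics/w5.png',f['color'][120:,160:480])"
```

```text
clock: 9.52
tcp_pos: [0.6031, -0.1882, 0.1282]
orientation: [-3.132, -0.216, 0.002]
contact_force: [-2.6, 5.0, -1.9]
grip_width: 0.0157
gripper_force: 19.6
[1.09443158 0.47776096 0.04152838] [ 0.257  0.527 -0.072  1.754  0.045  0.865 -1.267] [-2.5759304   5.00077692 -1.8702465 ]
```

View pics/w5.png

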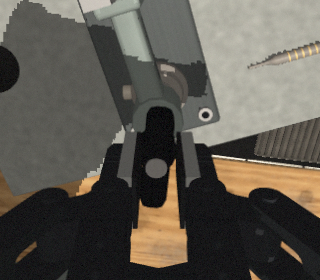

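The handle's far end points slightly right of the finger axis, from (160,110) to (153,205), so the pads bear on its corners. Joint 7 also has only about 1.7 rad left in the tightening direction, so I'll regrasp half a turn round, better aligned.

```bash
python3 -m creep '{"rows":[[0,0,0,0,0,0,24],[0,0,0,0,0,0,34],[0,0,0,0,0,0,34],[0,0,-0.8,0,0,0,34],[0,0,-1.8,0,0,0,34],[0,0,-1.8,0,0,-1.3,34],[0,0,-1.8,0,0,-2.6,34],[0,0,-1.8,0,0,-3.9,34],[0,0,-1.8,0,0,-5.2,34],[0,0,-1.8,0,0,-6.5,34]]}'|grep clock
python3 -m creep '{"rows":[[0,0,0,0,0,-1.3,34],[0,0,0,0,0,-2.6,34],[0,0,0,0,0,-3.9,34],[0,0,0,0,0,-5.2,34],[0,0,0,0,0,-6.5,34],[0,0,0,0,0,-7.8,34],[0,0,0,0,0,-9.1,34],[0,0,0,0,0,-10.4,34],[0,0,0,0,0,-11.7,34],[0,0,0,0,0,-12.8,34]]}'|grep clock
python3 -m creep '{"rows":[[0,0,0,0,0,-1.3,34],[0,0,0,0,0,-2.5,34],[0,0,0,0,0,-2.5,34],[0,0,0,0,0,-2.5,34]]}'
python3 -c "
from t import *
o=r.get_obs();print(go([.6033,-.1878,.127],.06+np.pi),o['tcp_pos'],o['moment'],o['joints'].round(3))
f=optics.grab_frame('wrist');np.savez('w6.npz',**f);cv2.imwrite('pics/w6.png',f['color'])"
```

```text
clock: 10.82
clock: 12.08
clock: 12.58
tcp_pos: [0.6039, -0.1902, 0.174]
orientation: [-0.055, 3.14, -0.001]
contact_force: [0.4, -0.4, -0.6]
grip_width: 0.034
gripper_force: 0.0
(array([0.02, 0.1 , 1.88]), array([-0.01,  0.  , -0.18])) [ 0.60388003 -0.19024907  0.17403909] [ 0.06936898 -0.00773761  0.03510859] [ 0.74   0.585 -0.75   1.684  0.449  1.052  1.45 ]
```

View pics/w6.png

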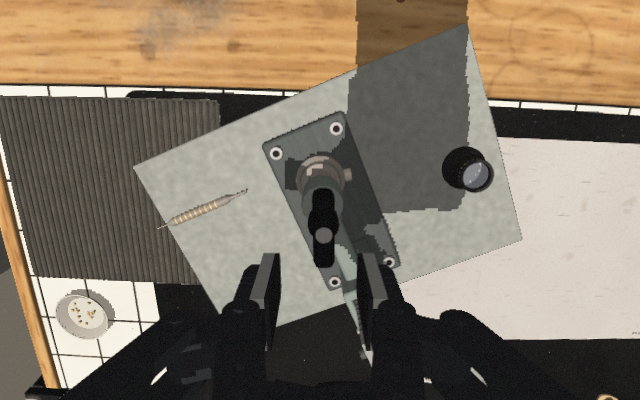

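The handle now runs from (323,188) to (324,267), nearly parallel to the fingers, with its screw top at (323,235).

```bash
python3 - <<'E'
from t import *
f=dict(np.load('w6.npz'))
print(ray(f,(323.5,236),.133))
a,b=ray(f,(323,192),.133),ray(f,(324,266),.133);print(a,b,np.linalg.norm(a-b),np.arctan2(*(b-a)[[1,0]]))
print(go(ray(f,(323.5,236),.127),.035+np.pi))
E
```

```text
[ 0.60414044 -0.18834115  0.133     ]
[ 0.57932772 -0.18960658  0.133     ] [ 0.62235354 -0.18732177  0.133     ] 0.04308643648984293 0.05305345609527104
(array([-0.12,  0.08,  1.88]), array([-0.01,  0.  ,  0.01]))
```

```bash
python3 -m creep '{"rows":[[0,0.08,0.8,0,0,-0.1,34],[0,0.08,1.5,0,0,-0.1,34],[0,0.08,1.88,0,0,-0.1,34],[0,0.08,1.88,0,0,-0.1,20],[0,0.08,1.88,0,0,-0.1,9],[0,0.08,1.88,0,0,-0.1,6],[0,0.08,1.88,0,0,-0.1,6],[0,0.08,1.88,0,0,-0.1,6]]}' 20; python3 -c "
from t import *
o=r.get_obs();print(o['tcp_pos'],o['moment'],o['joints'].round(3),o['tau'][6])"
```

```text
clock: 13.62
tcp_pos: [0.6036, -0.1877, 0.1264]
orientation: [-0.083, 3.14, 0.0]
contact_force: [-0.2, 0.4, -3.0]
grip_width: 0.0157
gripper_force: 19.6
[ 0.60357017 -0.18765861  0.12643151] [0.27065119 0.10168182 0.03860635] [ 0.718  0.637 -0.726  1.721  0.497  0.976  1.427] -0.012253494642209262
```

```bash
cat > q.py <<'E'
from t import *
o=r.get_obs();R=Ro.from_rotvec(o["orientation"]);x=R.as_matrix()[:,0]
print("yaw %.3f z %.4f xy %s mz %.3f tau7 %.3f F %s M %s w %.4f j7 %.3f"%(np.arctan2(x[1],x[0]),o["tcp_pos"][2],o["tcp_pos"][:2].round(4),o["moment"][2],o["tau"][6],o["contact_force"].round(1),o["moment"].round(2),o["grip_width"],o["joints"][6]))
E
for i in 1 2 3 4; do python3 -m creep '{"rows":[[0,0,0,0,0,0.5,6],[0,0,0,0,0,1,6]]}' >/dev/null; python3 q.py; done
```

```text
yaw 3.053 z 0.1263 xy [ 0.6035 -0.1878] mz 0.151 tau7 0.527 F [-0.4  0.8 -2.7] M [0.08 0.05 0.15] w 0.0160 j7 1.303
yaw 2.913 z 0.1263 xy [ 0.6036 -0.1879] mz 0.141 tau7 0.517 F [-0.7 -0.1 -2.3] M [0.03 0.05 0.14] w 0.0161 j7 1.181
yaw 2.774 z 0.1263 xy [ 0.6036 -0.1881] mz 0.164 tau7 0.515 F [ 0.9  0.2 -3.3] M [-0.06  0.02  0.16] w 0.0162 j7 1.059
yaw 2.634 z 0.1262 xy [ 0.6035 -0.1883] mz 0.117 tau7 0.513 F [-0.2  0.2 -3.7] M [-0.13  0.02  0.12] w 0.0157 j7 0.937
```

```bash
for i in 1 2 3 4 5 6; do python3 -m creep '{"rows":[[0,0,0,0,0,0.5,6],[0,0,0,0,0,1,6]]}' >/dev/null; python3 q.py; done
```

```text
yaw 2.494 z 0.1262 xy [ 0.6035 -0.1883] mz 0.152 tau7 0.511 F [ 0.4 -0.  -5.2] M [-0.22  0.03  0.15] w 0.0160 j7 0.815
yaw 2.355 z 0.1261 xy [ 0.6034 -0.1884] mz 0.189 tau7 0.509 F [ 0.4 -0.4 -4.5] M [-0.27  0.02  0.19] w 0.0158 j7 0.693
yaw 2.215 z 0.1260 xy [ 0.6033 -0.1885] mz 0.124 tau7 0.509 F [ 0.6 -0.6 -4.4] M [-0.3   0.1   0.12] w 0.0163 j7 0.571
yaw 2.075 z 0.1260 xy [ 0.6034 -0.1885] mz 0.149 tau7 0.509 F [ 0.6 -0.9 -5.2] M [-0.27  0.1   0.15] w 0.0157 j7 0.449
yaw 1.936 z 0.1260 xy [ 0.6033 -0.1884] mz 0.194 tau7 0.509 F [ 1.8 -1.3 -5. ] M [-0.3   0.07  0.19] w 0.0159 j7 0.327
yaw 1.796 z 0.1259 xy [ 0.6032 -0.1884] mz 0.142 tau7 0.508 F [ 0.4 -1.  -5.3] M [-0.24  0.09  0.14] w 0.0158 j7 0.205
```

```bash
for i in 1 2 3 4; do python3 -m creep '{"rows":[[0,0,0.005,0,0,0.5,6],[0,0,0.01,0,0,1,6]]}' >/dev/null; python3 q.py; done
```

```text
yaw 1.656 z 0.1257 xy [ 0.6031 -0.1884] mz 0.152 tau7 0.507 F [-0.5 -1.3 -4.9] M [-0.18  0.32  0.15] w 0.0157 j7 0.083
yaw 1.517 z 0.1255 xy [ 0.603  -0.1883] mz 0.105 tau7 0.502 F [-1.9 -0.6 -3.5] M [-0.14  0.33  0.1 ] w 0.0158 j7 -0.038
yaw 1.377 z 0.1252 xy [ 0.6028 -0.1883] mz 0.161 tau7 0.497 F [-0.9  0.1 -3. ] M [-0.15  0.47  0.16] w 0.0160 j7 -0.160
yaw 1.238 z 0.1250 xy [ 0.6027 -0.1882] mz 0.175 tau7 0.490 F [-1.1 -0.3 -3.1] M [-0.1   0.6   0.17] w 0.0156 j7 -0.282
```

```bash
for i in 1 2 3 4; do python3 -m creep '{"rows":[[0,0,0.004,0,0,0.5,6],[0,0,0.008,0,0,1,6]]}' >/dev/null; python3 q.py; done; python3 -c "
from t import *
print(r.get_obs()['clock'])"
```

```text
yaw 1.098 z 0.1248 xy [ 0.6026 -0.1882] mz 0.126 tau7 0.482 F [-2.5 -1.2 -2.4] M [-0.03  0.59  0.13] w 0.0156 j7 -0.403
yaw 0.959 z 0.1246 xy [ 0.6025 -0.188 ] mz 0.214 tau7 0.473 F [-1.9  0.8 -2.1] M [0.01 0.64 0.21] w 0.0157 j7 -0.525
yaw 0.819 z 0.1243 xy [ 0.6024 -0.1879] mz 0.175 tau7 0.464 F [-3.2 -0.5 -2.3] M [0.03 0.7  0.17] w 0.0158 j7 -0.646
yaw 0.679 z 0.1241 xy [ 0.6023 -0.1878] mz 0.167 tau7 0.453 F [-3.4  0.6 -2.1] M [0.08 0.67 0.17] w 0.0160 j7 -0.767
18.125
```

```bash
for i in 1 2 3 4 5 6; do python3 -m creep '{"rows":[[0,0,0.003,0,0,0.25,6]]}' >/dev/null; python3 q.py; done
```

```text
yaw 0.646 z 0.1240 xy [ 0.6024 -0.1878] mz 0.191 tau7 -0.032 F [-4.8  0.5 -1.5] M [0.03 0.94 0.19] w 0.0159 j7 -0.796
yaw 0.610 z 0.1239 xy [ 0.6024 -0.1878] mz 0.148 tau7 0.134 F [-5.4 -0.5 -2.5] M [0.07 1.31 0.15] w 0.0160 j7 -0.826
yaw 0.575 z 0.1239 xy [ 0.6024 -0.1878] mz 0.183 tau7 0.129 F [-5.1  0.2 -1.1] M [0.17 1.24 0.18] w 0.0162 j7 -0.857
yaw 0.540 z 0.1238 xy [ 0.6024 -0.1877] mz 0.181 tau7 0.124 F [-6.3  1.2 -1.8] M [0.15 1.24 0.18] w 0.0159 j7 -0.887
yaw 0.505 z 0.1237 xy [ 0.6024 -0.1877] mz 0.240 tau7 0.121 F [-5.8  1.5 -1. ] M [0.16 1.3  0.24] w 0.0157 j7 -0.917
yaw 0.471 z 0.1237 xy [ 0.6024 -0.1877] mz 0.192 tau7 0.118 F [-5.6  0.6 -1. ] M [0.16 1.31 0.19] w 0.0158 j7 -0.947
```

```bash
for i in 1 2 3 4 5 6 7 8 9 10; do python3 -m creep '{"rows":[[0,0,0.002,0,0,0.15,6]]}' >/dev/null; python3 q.py; done
```

```text
yaw 0.450 z 0.1236 xy [ 0.6024 -0.1876] mz 0.200 tau7 -0.062 F [-6.2  0.6 -0.9] M [0.11 1.35 0.2 ] w 0.0163 j7 -0.965
yaw 0.429 z 0.1236 xy [ 0.6024 -0.1876] mz 0.207 tau7 -0.013 F [-6.1  1.2 -0.3] M [0.14 1.34 0.21] w 0.0152 j7 -0.983
yaw 0.408 z 0.1235 xy [ 0.6023 -0.1876] mz 0.235 tau7 -0.013 F [-5.8  0.6 -0.5] M [0.19 1.4  0.24] w 0.0158 j7 -1.001
yaw 0.387 z 0.1235 xy [ 0.6024 -0.1876] mz 0.240 tau7 -0.014 F [-6.9  1.6 -0.2] M [0.13 1.35 0.24] w 0.0159 j7 -1.020
yaw 0.366 z 0.1235 xy [ 0.6024 -0.1876] mz 0.170 tau7 -0.016 F [-5.4  2.  -1.1] M [0.17 1.37 0.17] w 0.0158 j7 -1.038
yaw 0.345 z 0.1234 xy [ 0.6023 -0.1876] mz 0.214 tau7 -0.017 F [-6.2  1.5 -0.4] M [0.17 1.42 0.21] w 0.0160 j7 -1.056
yaw 0.325 z 0.1234 xy [ 0.6024 -0.1875] mz 0.150 tau7 -0.019 F [-6.3  1.7  0.1] M [0.13 1.4  0.15] w 0.0158 j7 -1.074
yaw 0.304 z 0.1233 xy [ 0.6023 -0.1875] mz 0.222 tau7 -0.020 F [-6.5  0.6  0.7] M [0.16 1.42 0.22] w 0.0161 j7 -1.092
yaw 0.283 z 0.1233 xy [ 0.6024 -0.1875] mz 0.229 tau7 -0.022 F [-6.9  0.9 -0.4] M [0.23 1.39 0.23] w 0.0160 j7 -1.110
yaw 0.262 z 0.1233 xy [ 0.6023 -0.1875] mz 0.250 tau7 -0.023 F [-6.6  1.4 -0.5] M [0.13 1.44 0.25] w 0.0161 j7 -1.128
```

```bash
python3 -m creep '{"rows":[[0,0,0,0,0,0,20],[0,0,0,0,0,0,34],[0,0,0,0,0,0,34],[0,0,0,0,0,0,34],[0,0,-0.5,0,0,0,34],[0,0,-1.5,0,0,0,34],[0,0,-3,0,0,0,34],[0,0,-4,0,0,0,34],[0,0,-4,0,0,0,34]]}'; python3 - <<'E'
from t import *
f=optics.grab_frame("scene");cv2.imwrite("pics/s9.png",f["color"])
a=cv2.cvtColor(cv2.imread("pics/s4.png"),6).astype('float32');b=cv2.cvtColor(f["color"],6).astype('float32')
def sh(c,hw):
    x,y=map(int,c);w=cv2.createHanningWindow((2*hw,2*hw),5)
    return np.round(cv2.phaseCorrelate(a[y-hw:y+hw,x-hw:x+hw],b[y-hw:y+hw,x-hw:x+hw],w),2)
hp,bp,fp,tp=[proj(fs:=f,at(*q))[0] for q in[(-.03,0,.031),(-.03,0,.078),(.05,0,.085),(.05,0,.135)]]
for n,p,h in(("holder",hp,10),("boss",bp,8),("sleeve",fp,10),("bartop",tp,8)): print(n,p.round(0),sh(p,h))
# holder/foot/handle rows
x=int(hp[0]);print(b[190:250,x].astype(int).tolist());print(a[190:250,x].astype(int).tolist())
E
```

```text
clock: 21.25
tcp_pos: [0.6052, -0.1883, 0.2269]
orientation: [3.113, 0.41, 0.008]
contact_force: [-0.2, 0.5, 0.0]
grip_width: 0.034
gripper_force: 0.0Traceback (most recent call last):
  File "<stdin>", line 8, in <module>
  File "<stdin>", line 6, in sh
    return _wrapfunc(a, 'round', decimals=decimals, out=out)
    return _wrapit(obj, method, *args, **kwds)
    conv = _array_converter(obj)
ValueError: setting an array element with a sequence. The requested array has an inhomogeneous shape after 1 dimensions. The detected shape was (2,) + inhomogeneous part.
```

```bash
python3 - <<'E'
from t import *
f=optics.grab_frame("scene");a=cv2.cvtColor(cv2.imread("pics/s4.png"),6).astype('float32');b=cv2.cvtColor(f["color"],6).astype('float32')
def sh(c,hw):
    x,y=map(int,c);w=cv2.createHanningWindow((2*hw,2*hw),5)
    s,q=cv2.phaseCorrelate(a[y-hw:y+hw,x-hw:x+hw],b[y-hw:y+hw,x-hw:x+hw],w);return np.round([*s,q],2)
for n,q,h in(("holder",(-.03,0,.031),10),("plate",(-.06,0,.02),10),("boss",(-.03,0,.078),9),("sleeve",(.05,0,.085),10),("bartop",(.05,0,.135),8),("handle",(-.03,0,.124),12)):
    p=proj(f,at(*q))[0];print(n,p.round(0),sh(p,h))
E
```

```text
holder [343. 239.] [ 0.35 -0.13  1.07]
plate [356. 247.] [-0.03 -0.03  0.97]
boss [344. 218.] [-6.39 -4.94 -0.12]
sleeve [310. 206.] [ 0.27 -0.43  1.01]
bartop [310. 184.] [ 0.07 -0.1   1.01]
handle [344. 198.] [0.81 0.63 0.67]
```

```bash
for i in 1 2 3 4 5 6 7 8 9 10 11 12; do python3 -m creep '{"rows":[[0,0,0,0,0,0.15,34]]}' >/dev/null; python3 q.py|grep -o 'mz.*F'; done
```

```text
mz 0.031 tau7 0.316 F
mz 0.010 tau7 0.210 F
mz 0.015 tau7 0.203 F
mz -0.015 tau7 0.203 F
mz -0.029 tau7 0.203 F
mz -0.001 tau7 0.203 F
mz 0.049 tau7 0.203 F
mz 0.000 tau7 0.203 F
mz 0.064 tau7 0.204 F
mz -0.006 tau7 0.204 F
mz -0.043 tau7 0.204 F
mz 0.039 tau7 0.203 F
```

```bash
python3 -c "
from h import *
print(r.get_obs()['clock'],r.hand_in())"
```

```text
the job is handed in; nothing more can be done
22.85 None
```

I slid the jaw down onto the case holder, screwed the handle tight by about 2.9 rad, let go of the clamp and handed the job in at 22.9 s; no verdict came back. I estimate 25–29 N on the foot from the turning torque and the handle's drop, not from a direct reading. In the images the holder moved less than 1 mm; I didn't measure the bystanders again after tightening.

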